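Raise the sash of a soldering cabinet to its working mark and start the fan

TASK

Get the soldering cabinet ready for work: with the fingertips push its sliding front window up from beneath its lip until the small fin on the lip is in line with the fin of the height clip on the left-hand stile. Then press the push button on the fan box all the way down and let it go, leaving the window at the mark. Only push, never pinch the lip, and leave the clip and everything else on the bench where it is.

Things in the scene. Friction and masses are not known exactly. Their poses are not given: they have to be found in the camera images.
- cabinet: Fixed soldering cabinet, 310 deep x 350 wide x 312 high, aluminium frame, clear panels. Origin: centre of its footprint; x points from front to back, y to its left as seen from the robot, z up. The front slopes at 45 degrees, rising away from the robot, from the sill (46 high, 143 before the origin). The window slides up this slope between two stiles 330 apart (centres); below its lip the front is open.
- sash (a joint): Travel of the window up the slope in m: 0 at the sill, 0.23 at its top stop. Balanced, it stays where it is left; friction about 2.5 N (up to 3.5 N to move it), light damping. It starts at 0.06 to 0.09. Pushing down on the lip lowers it again. The fins are in line when this equals clip.
- clip (a joint): Where the height clip is fixed along the left stile, on the same scale as sash (0.15 to 0.21). It is clamped and must not be moved.
- lip_under (a point): Middle of the underside of the lip, the face to push on. z points up the slope (sliding direction), x into the cabinet square to the pane (forward and 45 degrees down), y along the lip to the left. The lip is 270 long (y) and stands out 42 square to the pane; this point is 21 out. Below it 50 are free down the slope, and a finger may enter the opening by 30. 13 thick in all.
- sash_fin (a point): Tip of the small aluminium fin (4 thick) at the left end of the lip, 5 up the slope from the lip's underside; axes as lip_under.
- clip_fin (a point): Tip of the like fin on the height clip, a black clamp 32 x 28 x 24 with a steel screw on the left stile; axes as lip_under. The two fin tips meet side by side, 2 apart along y, when the window is at the mark.
- fan_box: Fixed low grey box, 110 x 80 x 35 high, with a grille of four slots and one round push button; it stands to the left or the right in front of the cabinet. Origin: centre of its underside.
- fan_button_top (a point): Centre of the top of the round black push button (30 across) on the fan box, 49 above the bench; it is pressed straight down.
- fan_button (a joint): How far the button is pressed, m: 0 up, 0.006 fully down (2 N to start, 5 N fully down); it springs back.
- reel: Loose flanged reel, 60 across, 36 high, on the side opposite the fan box; bystander. Origin under its centre.
- board: Loose green circuit board 110 x 130 x 22 lying on the cabinet's floor; bystander. Origin under its centre.
- flux_jar: Loose small jar, 44 across, 40 high; bystander. Origin under its centre.
- screwdriver: Loose screwdriver 140 long lying in front of the cabinet; bystander.
- tweezers: Loose dark tweezers 130 long, 4 high, lying in front of the cabinet; bystander.
- bottle: Loose white bottle, 52 across, 130 high, to the right of the cabinet; bystander. Origin under its centre.
- parts_tray: Loose grey divided tray 100 x 140 x 25 to the left of the cabinet; bystander. Origin under its centre.
Not all that is in view belongs to the job. What is meant by the fan_box is not green or red, and is the larger of those in its own colour.

How it is judged:
On the way, in this order (a step that is already met when the one before it is completed fails the run):
1. fingers push the lip of the window (contact force between the fingers and sash_c4 above 1 N), for 0.1 s.
2. the window stands at the mark, let go (z of sash_fin in the frame of clip_fin between -0.008 and 0.008 m and velocity of joint sash between -0.01 and 0.01 m/s and contact force between the fingers and sash_c4 below 0.1 N), for 0.2 s.
3. the fan button is pressed fully down, the window still at the mark (z of sash_fin in the frame of clip_fin between -0.008 and 0.008 m and value of joint fan_button above 0.0045 m), for 0.05 s.
At the end, for the whole second after the job is handed in: The window rests with its fin within 8 mm of the clip's fin along the slope, the fan button has been pressed (at least 4.5 mm) after that and is up again, and the clip (5 mm) and the loose things (30 mm) are where they were (z of sash_fin in the frame of clip_fin between -0.008 and 0.008 m and velocity of joint sash between -0.01 and 0.01 m/s and value of joint fan_button below 0.002 m and distance of clip_fin from where it was at the start of the episode below 0.005 m and distance of each of reel, board, flux_jar, screwdriver, tweezers, bottle, parts_tray from where it was at the start of the episode below 0.03 m); the robot touches nothing.
It fails at once if a bystander is moved more than 30 mm or lifted (distance of any of reel, board, flux_jar, screwdriver, tweezers, bottle, parts_tray from where it was at the start of the episode above 0.03 m).
It fails at once if the height clip is moved more than 5 mm (distance of clip_fin from where it was at the start of the episode above 0.005 m).
It fails at once if the lip is pinched from both sides (contact force between the fingers and sash_c5 above 2 N and contact force between the fingers and sash_c4 above 2 N).
It also fails if it takes over 56 s, if anything falls off the work surface, if the arm or the gripper's body presses on something with over 40 N, if the wrist force passes 120 N, or if a joint passes its speed limit or range.

ROBOT

A 7-joint arm with a two-finger parallel gripper is mounted at the origin on the work surface. World frame = base frame: x ahead of the robot, y to its left, z up, the work surface at z = 0. Lengths are in m, angles in rad, forces in N, time in s.
With the tool pointing down it reaches from about 0.425 to 0.95 m from the base axis. Payload 4.7 kg.
Tool frame: the origin (TCP) lies midway between the tips of the shut fingers; the grasp point (between the pads) lies 19 mm behind it (bot.grip_depth is the x of the grasp point in the tool frame, in m); x points along the fingers, y is the direction in which the jaws open and shut, and the axes are right-handed (so a half turn about x gives the same grasp; the last joint's range is limited). The gripper opens to 85 mm and grips with 20 to 120 N. Pads are 22 mm wide; open, the fingers measure 114 mm over their backs; the gripper's body (76 mm by 85 mm) begins 54 mm behind the grasp point. The pads swing forward as they close: fully open they stand 13 mm farther back than shut.
Start: joints at [1.258, 0.469, -0.049, 1.532, 0.024, 1.141, -0.082], TCP at [0.189, -0.648, 0.231] pointing down, gripper open.
Joint ranges: [-2.59, 2.59], [-0.33, 1.99], [-1.39, 1.29], [0.1, 2.45], [-1.04, 4.18], [0.21, 1.99], [-2.66, 2.66]. Speed limits (rad/s): [2.57, 2.57, 3.14, 3.14, 3.14, 3.14, 3.14].

INTERFACE

Orientations are given as a rotation vector (axis times angle).
In Python, from station import bot, vision gives the robot as it stands.
- The arm moves only by the shell command python3 -m creep 'ROWS' [OPENING] [FORCE]. ROWS is JSON, a list of rows, each a list of 4 numbers: the shift along the world's x, y, z in m, then the turn about the world's z in rad. In form: [[dx, dy, dz, spin], ...]. A call has 1 to 8 rows; each row shifts and turns the commanded pose from where the row before left it; what a row does not reach is not made up. A row lasts 1/10 s, in which the tool goes at most 50 mm and 8.59 degrees, less where a joint would pass 70% of its speed; a pose out of reach is approached as far as the arm can. A call is refused whole if a number of a shift passes 0.05 or a number of a turn 0.15, either way. A call with a gripper value outside its range is refused whole. OPENING is the opening, from 0 (shut) to 1 (fully open), set as the call begins (- or left out, the last holds). The fingers move at their own pace and stop on an object; FORCE is the grip in N (left out, the last holds). Time passes only in rows, so rows that do not move let the fingers close. It gives the time, the measured TCP pose, the force and the opening at its end, in the units of the state.
- bot.get_obs(): the state, without advancing time (a new reading comes with each control period).
- vision.read_camera(name): name is "scene" or "top"; returns the picture (480x640x3 uint8, red, green, blue); there is no depth.
- vision.camera_params(name): a dict with "fx", "fy", "cx", "cy" (pixels), "extrinsics" (4x4, takes a point from camera to world coordinates). Camera axes: x right, y down, z forward; pixel columns grow to the right and rows downward; lengths in m; the calibration is good to about 2 mm. A picture is of the moment at which its call begins. camera_params takes no time and is no camera call.
- bot.sign_off(): hands the job in, once; it reports no verdict.
The state is a dict: "clock": time; "q": joint angles; "joint_velocities": joint speeds; "joint_torque": joint torques, N m; "tool_pos": TCP position; "ee_rot": TCP orientation; "ft_force": force on the tool from outside, world axes, zero at the start; "wrist_torque": the same for the moment, N m; "finger_gap": finger opening in m.
Only numpy, scipy, OpenCV 4.12 (cv2) and the standard library are available. Lean on these libraries where they do the work, as an engineer would, in place of code of your own. Each camera call takes 0.05 s, during which the arm holds its last target.

## Working session

There is one attempt and no reset: what is moved stays moved. The work goes in short steps, Python scripts to look and compute and a shell command to move; the robot and the scene stay as the last step left them, time stands still between calls to the robot, and variables do not carry over. Pictures are saved under pics/ and viewed, and the job is handed in when it is done.

```bash
mkdir -p pics; ls; python3 - <<'E'
from station import bot, vision
import cv2,numpy as np
np.set_printoptions(precision=4,suppress=True)
for n in("scene","top"):
    im=vision.read_camera(n); cv2.imwrite(f"pics/{n}0.png",im[:,:,::-1]); np.save(f"pics/{n}0.npy",im)
    p=vision.camera_params(n); print(n,p["fx"],p["fy"],p["cx"],p["cy"]);print(np.array(p["extrinsics"]))
o=bot.get_obs();print(o)
E
```

```text
pics
scene 554.8667415077952 554.8667415077952 318.8474001933415 240.73443599790835
[[-0.5299  0.7291 -0.4332  1.0608]
 [ 0.8481  0.457  -0.2681  0.3779]
 [ 0.0025 -0.5094 -0.8605  1.1977]
 [ 0.      0.      0.      1.    ]]
top 622.3354725365247 622.3354725365247 323.06227102689223 238.13101959893237
[[-0.0114 -0.9851  0.1717  0.2513]
 [-0.9999  0.0133  0.0101  0.0238]
 [-0.0123 -0.1716 -0.9851  1.497 ]
 [ 0.      0.      0.      1.    ]]
{'clock': 0.1, 'q': array([ 1.2581,  0.4694, -0.0486,  1.5336,  0.0241,  1.141 , -0.0823]), 'joint_velocities': array([-0.0003, -0.0026,  0.0006, -0.0031,  0.0012,  0.0007, -0.0018]), 'joint_torque': array([  0.0003, -51.1513,  -0.0472, -23.8389,   0.0107,   0.0044,
         0.    ]), 'tool_pos': array([ 0.1889, -0.6475,  0.2304]), 'ee_rot': array([ 2.0696,  0.2976, -2.0703]), 'ft_force': array([ 0.3506, -0.2996, -0.468 ]), 'wrist_torque': array([-0.0054, -0.0425,  0.0141]), 'finger_gap': 0.08508483495841218}
```

View pics/scene0.png

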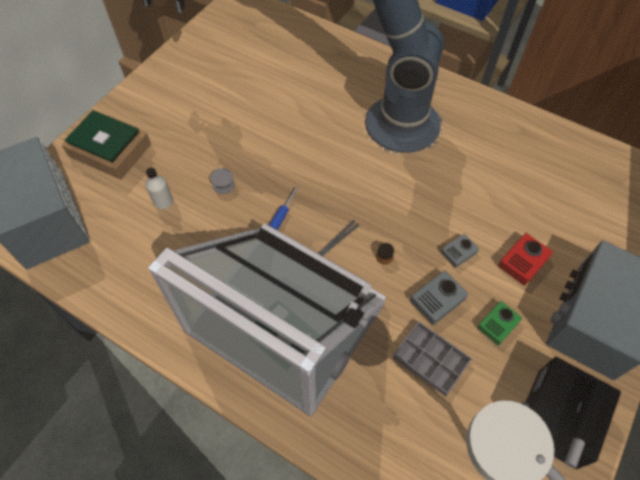

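View pics/top0.png

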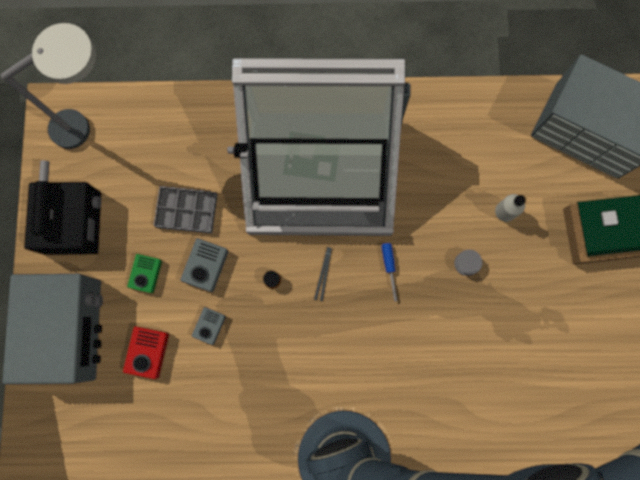

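```bash
python3 - <<'E'
import cv2,numpy as np
t=cv2.imread("pics/top0.png");s=cv2.imread("pics/scene0.png")
cv2.imwrite("pics/t1.png",cv2.resize(t[130:245,225:410],None,fx=4.3,fy=4.3,interpolation=cv2.INTER_CUBIC))
cv2.imwrite("pics/s1.png",cv2.resize(s[220:370,230:390],None,fx=4,fy=4,interpolation=cv2.INTER_CUBIC)[:600])
cv2.imwrite("pics/f1.png",cv2.resize(t[225:385,100:260],None,fx=3.5,fy=3.5,interpolation=cv2.INTER_CUBIC))
E
```

```text
(no output)
```

View pics/t1.png

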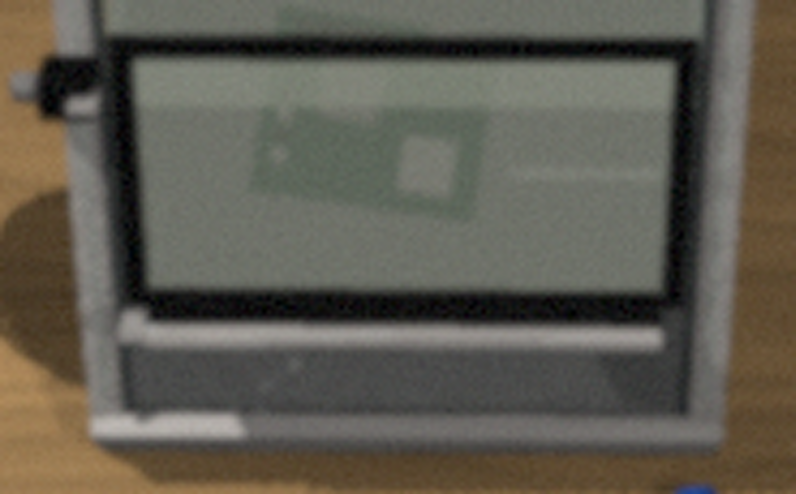

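View pics/s1.png

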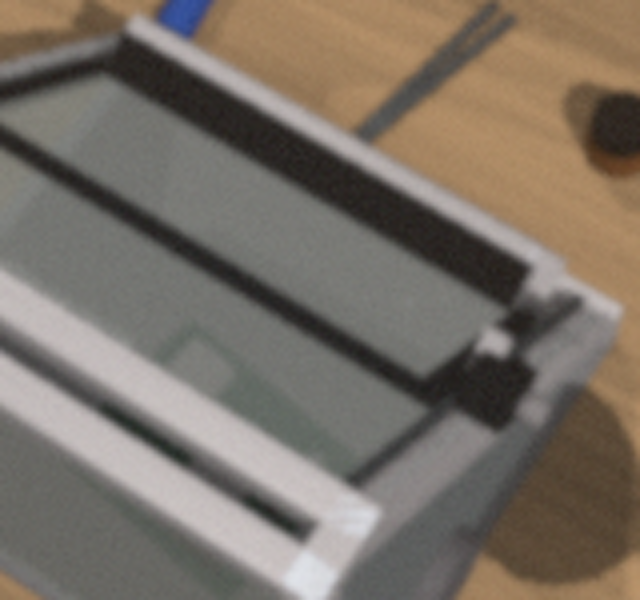

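View pics/f1.png

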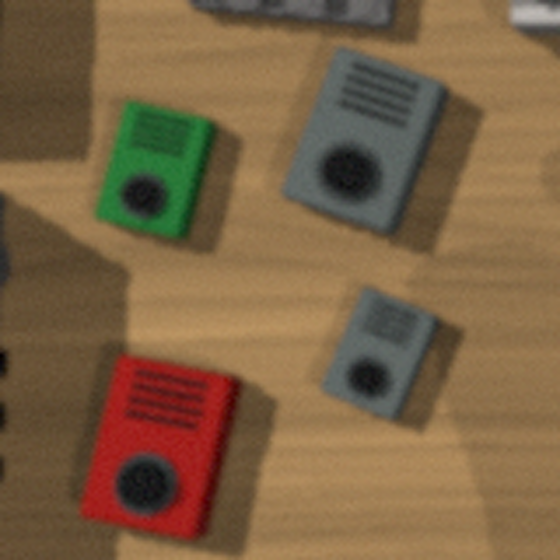

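```bash
cat > h.py <<'E'
import numpy as np,cv2
from station import bot,vision
from scipy.spatial.transform import Rotation as R
np.set_printoptions(precision=4,suppress=True)
def cam(n):
    p=vision.camera_params(n);return p,np.array(p["extrinsics"])
def ray(n,u,v):
    p,E=cam(n);d=E[:3,:3]@np.array([(u-p["cx"])/p["fx"],(v-p["cy"])/p["fy"],1]);return E[:3,3],d
def onz(n,u,v,z):
    o,d=ray(n,u,v);return o+d*(z-o[2])/d[2]
def tri(a,b):
    A=[];B=[]
    (o1,d1),(o2,d2)=ray("top",*a),ray("scene",*b)
    t=np.linalg.lstsq(np.c_[d1,-d2],o2-o1,rcond=None)[0]
    p,q=o1+d1*t[0],o2+d2*t[1];return (p+q)/2,np.linalg.norm(p-q)
def proj(n,P):
    p,E=cam(n);c=E[:3,:3].T@(np.asarray(P)-E[:3,3]);return np.array([p["fx"]*c[0]/c[2]+p["cx"],p["fy"]*c[1]/c[2]+p["cy"]])
def crop(n,x0,y0,x1,y1,k,name):
    im=vision.read_camera(n)[:,:,::-1];np.save(f"pics/{name}.npy",im)
    cv2.imwrite(f"pics/{name}.png",cv2.resize(im[y0:y1,x0:x1],None,fx=k,fy=k,interpolation=cv2.INTER_CUBIC))
E
python3 - <<'E'
from h import *
T=lambda x,y:(225+(x+.5)/4.3-.5,130+(y+.5)/4.3-.5)
S=lambda x,y:(230+(x+.5)/4-.5,220+(y+.5)/4-.5)
o=bot.get_obs();print(R.from_rotvec(o["ee_rot"]).as_matrix())
# sill front top corners (z .046)
for c in [(92,438),(720,445),(92,418),(722,430)]: print("sill",onz("top",*T(*c),.046))
# cabinet top corners
for c in [(234,82),(404,82),(234,60),(404,60)]: print("topedge",onz("top",*c,.312))
print("clipfin",tri(T(83,103),S(490,340)))
print("lip L end band",T(133,315), "scene", S(540,280))
print(tri(T(122,320),S(530,270)))
# fan button, ellipse by mask
im=np.load("pics/top0.npy")
sub=im[225:300,180:235].sum(2)<120
m,cnt=cv2.connectedComponentsWithStats(sub.astype(np.uint8))[2:][::-1] if 0 else (None,None)
n,l,st,ce=cv2.connectedComponentsWithStats(sub.astype(np.uint8))
for i in range(1,n):
  if st[i,4]>40: c=ce[i]+[180,225];print("button",c,st[i],onz("top",*c,.049))
im=np.load("pics/scene0.npy");sub=(im[265:325,405:475].sum(2)<120).astype(np.uint8)
n,l,st,ce=cv2.connectedComponentsWithStats(sub)
for i in range(1,n):
  if st[i,4]>20: c=ce[i]+[405,265];print("button s",c,st[i],onz("scene",*c,.049))
E
```

```text
[[-0.0006  0.28   -0.96  ]
 [ 0.0017 -0.96   -0.28  ]
 [-1.     -0.0018  0.0001]]
sill [0.5227 0.2216 0.046 ]
sill [ 0.5141 -0.1247  0.046 ]
sill [0.534  0.2217 0.046 ]
sill [ 0.5225 -0.126   0.046 ]
topedge [0.7812 0.2127 0.312 ]
topedge [ 0.7754 -0.1309  0.312 ]
topedge [0.8288 0.2133 0.312 ]
topedge [ 0.8228 -0.1325  0.312 ]
clipfin (array([0.6578, 0.2035, 0.2253]), np.float64(0.0005679548995150273))
lip L end band (255.54651162790697, 202.87209302325581) scene (364.625, 289.625)
(array([0.5711, 0.1897, 0.1333]), np.float64(0.010569411550759099))
button [199.2609 273.7899] [ 13  43  14  13 138] [0.4228 0.3299 0.049 ]
button s [447.8108 286.5405] [38 17 11 10 74] [0.4289 0.3356 0.049 ]
```

```bash
python3 - <<'E'
import cv2,numpy as np
t=cv2.imread("pics/top0.png");s=cv2.imread("pics/scene0.png")
def e(a,x0,y0,x1,y1): return cv2.resize(a[y0:y1,x0:x1],(400,400),interpolation=cv2.INTER_CUBIC)
cv2.imwrite("pics/z1.png",np.vstack([np.hstack([e(t,225,140,265,180),e(t,235,185,275,225)]),np.hstack([e(s,335,275,375,315),e(s,250,215,290,255)])])[:, :].clip(0,255) if 0 else cv2.resize(np.vstack([np.hstack([e(t,225,140,265,180),e(t,235,185,275,225)]),np.hstack([e(s,335,275,375,315),e(s,250,215,290,255)])]),(600,600)))
E
```

```text
(no output)
```

View pics/z1.png

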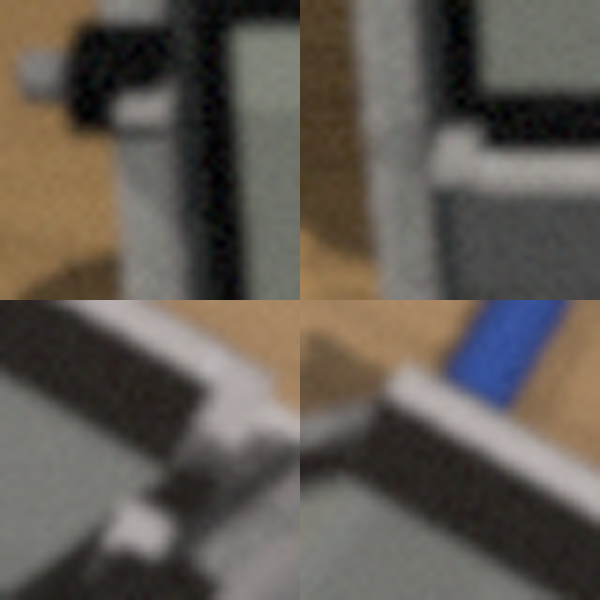

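```bash
python3 - <<'E'
from h import *
r,e=tri((379.3,210.6),(264.7,223.3));l,e2=tri((252.6,210.1),(370.3,284.6));print("R",r,e,"L",l,e2,np.linalg.norm(r-l))
r2,e=tri((379.3,206),(260.9,228.3));print("R up",r2,e)
c,e=tri((247.9,154.4),(353.8,306.0));print("clip fin tip",c,e)
p=(l+r)/2;print(p)
for P in (r,l,c): print((P[0]-.528+P[2]-.046)/2**.5,(P[2]-.046-P[0]+.528)/2**.5)
E
```

```text
R [ 0.5498 -0.0869  0.1282] 0.005132942783190788 L [0.5563 0.1959 0.1279] 0.00022396600603847644 0.28287387746834747
R up [ 0.5622 -0.0885  0.1219] 0.0034769199672224217
clip fin tip [0.6567 0.2011 0.216 ] 0.011148462179597309
[0.553  0.0545 0.1281]
0.07353363231748604 0.04276575036194002
0.07791907186438092 0.03794406073767229
0.21121621552621928 0.029163361261690467
```

Targets: the four button boxes are green (144,273), red (146,352), small grey (210,326) and large grey (204,265). Only the large grey one is neither green nor red and the larger of its colour; the enlarged crop f1 shows the four slots and the round button. The lip's lower front edge (top view, row 211) measures x≈0.553, z≈0.128. That gives sash≈0.074, inside the given range, and 40 mm out from the pane against the stated 42.

```bash
python3 -m creep '[[0.036,0.05,0,-0.036],[0.036,0.05,0,-0.036],[0.036,0.05,0,-0.036],[0.036,0.05,0,-0.036],[0.036,0.05,0,-0.036],[0.036,0.05,0,-0.036],[0.036,0.05,0,-0.036],[0.036,0.05,0,-0.036]]' 0
```

```text
clock: 0.9
tool_pos: [0.4234, -0.3215, 0.2312]
ee_rot: [-2.218, 0.006, 2.219]
ft_force: [1.1, -0.5, -0.9]
finger_gap: 0.0001
```

```bash
python3 -m creep '[[0.03,0.04,0,0],[0.03,0.04,0,0],[0,0.05,0,0],[0,0.05,0,0],[0,0.05,0,0],[0,0.05,0,0],[0,0.05,0,0],[0,0.04,0,0]]'
```

```text
clock: 1.7
tool_pos: [0.482, 0.0496, 0.2313]
ee_rot: [-2.22, 0.002, 2.22]
ft_force: [-0.1, -0.4, -0.2]
finger_gap: -0.0
```

```bash
python3 -m creep '[[0,0,-0.04,0],[0,0,-0.04,0],[0.02,0,-0.037,0],[0.01,0,0,0],[0,0,0,0],[0,0,0,0]]'
python3 - <<'E'
from h import *
crop("top",225,130,410,275,4,"a1"); print(bot.get_obs()["tool_pos"])
E
```

```text
clock: 2.3
tool_pos: [0.5137, 0.0469, 0.1161]
ee_rot: [-2.222, 0.005, 2.216]
ft_force: [-0.0, -0.0, 0.9]
finger_gap: 0.0001
[0.5136 0.0468 0.1163]
```

View pics/a1.png

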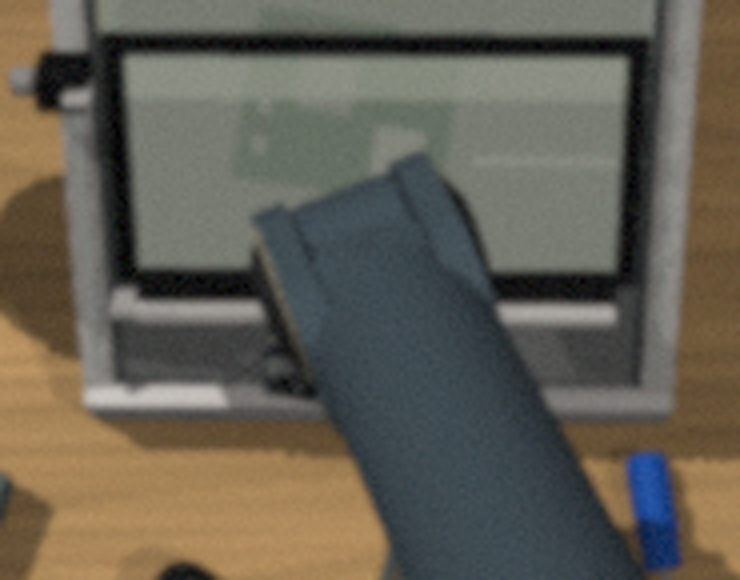

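The gripper is in front of the lip with nothing touching. The window hasn't moved: its light band is still at a1 row 313. Next I feel forward for contact.

```bash
python3 -m creep '[[0.008,0,-0.003,0],[0.006,0,0,0],[0.004,0,0,0],[0.002,0,0,0],[0,0,0,0]]'
```

```text
clock: 2.85
tool_pos: [0.5331, 0.0466, 0.1114]
ee_rot: [-2.219, 0.005, 2.219]
ft_force: [-0.7, -0.5, -0.4]
finger_gap: 0.0001
```

```bash
python3 -m creep '[[0.003,0,0,0],[0.003,0,0,0],[0,0,0,0]]'
```

```text
clock: 3.15
tool_pos: [0.5392, 0.0466, 0.1114]
ee_rot: [-2.22, 0.005, 2.219]
ft_force: [0.7, 0.7, 0.4]
finger_gap: 0.0
```

```bash
python3 -m creep '[[0.003,0,0,0],[0.003,0,0,0],[0,0,0,0]]'
```

```text
clock: 3.45
tool_pos: [0.5428, 0.0466, 0.1109]
ee_rot: [-2.214, 0.005, 2.225]
ft_force: [-5.7, 0.5, 3.2]
finger_gap: -0.0001
```

Contact came at the predicted x, with Fx −5.7 N. Now I push up the slope.

```bash
python3 -m creep '[[0.003,0,0.003,0],[0.004,0,0.004,0],[0.004,0,0.004,0],[0.005,0,0.005,0],[0.005,0,0.005,0],[0.005,0,0.005,0],[0.004,0,0.004,0],[0.004,0,0.004,0]]'
```

```text
clock: 4.25
tool_pos: [0.576, 0.046, 0.1443]
ee_rot: [-2.212, 0.007, 2.228]
ft_force: [-5.9, -0.3, 0.6]
finger_gap: 0.0004
```

```bash
python3 -m creep '[[0.005,0,0.005,0],[0.005,0,0.005,0],[0.005,0,0.005,0],[0.005,0,0.005,0],[0.005,0,0.005,0],[0.004,0,0.004,0],[0.003,0,0.003,0],[0,0,0,0]]'
python3 - <<'E'
from h import *
crop("top",225,120,410,265,4,"a2");crop("scene",230,220,390,370,4,"b2"); o=bot.get_obs();print(o["tool_pos"],o["ft_force"])
E
```

```text
clock: 5.05
tool_pos: [0.6089, 0.0454, 0.177]
ee_rot: [-2.214, 0.008, 2.226]
ft_force: [-5.4, -1.4, 3.7]
finger_gap: 0.0001
[0.6089 0.0454 0.1769] [-5.4483 -3.1457  3.3919]
```

View pics/a2.png

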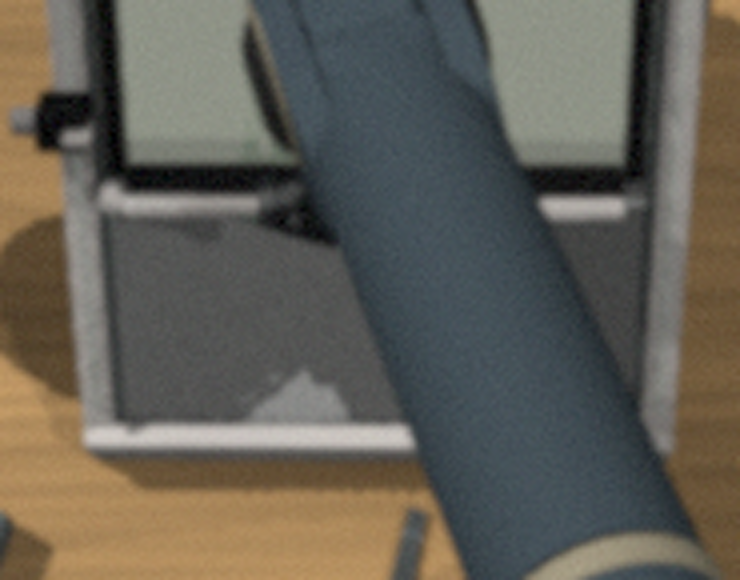

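View pics/b2.png

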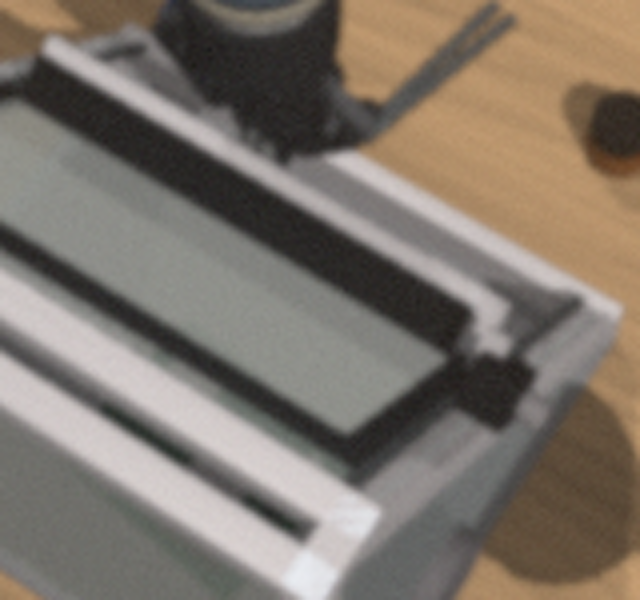

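```bash
python3 - <<'E'
import numpy as np
a=np.load("pics/a2.npy").astype(int).sum(2)//3
print("cols 238..256 rows 145..178")
for r in range(145,178): print(r,*["%4d"%v for v in a[r,238:262]])
E
```

```text
cols 238..256 rows 145..178
145   11   14   12   15    4   27   17   12   11   23   32   42   41   26   13   15   30   70  106  131  138  141  143  139
146   21   21   25   24   28   14   14   10   17   20   30   42   40   24   12   17   32   65  107  132  143  143  143  139
147   17   17   19   23   14   24   16   21    5   21   30   40   40   21   18   11   29   64  104  135  138  143  140  140
148   20   16    4   15   20   17   14   17   19   24   33   41   30   21   13    0   22   63  105  134  142  144  138  140
149   13   17   14   18   13   21   24   17   27   33   39   32   29   22   17   18   18   60  103  131  141  139  141  139
150   14    7   15   19   15   12   22   24   39   53   52   40   31   28   14   14   20   57  101  129  140  140  141  141
151   15    9   22   38   42   48   50   56   66   79   61   44   33   25   16    3   24   54   99  131  141  141  144  142
152   14   25   51   71   86   86   90  101  107   95   71   43   40   29   14   20   17   46   94  127  138  141  139  142
153   20   36   71  107  124  128  130  131  134  110   74   48   32   29    7  
[... 2319 characters left out ...]
  130  121  115  108  108  114  121  122  122  132  147  153  150  147  147  149
173  107  104  115  124  141  143  138  139  134  130  121  103   85   82   96   99   96  101  119  125  126  121  123  124
174   82   82   96  123  140  146  141  136  136  134  124  105   75   66   76   84   77   81   86   94   98   95   92   88
175   70   70   85  117  137  143  142  136  132  130  121  100   72   58   67   78   76   73   75   81   80   79   78   75
176   66   69   86  114  143  146  148  138  136  130  119  105   75   57   66   80   79   81   82   83   82   81   80   78
177   67   73   82  121  143  151  146  142  136  132  122  101   70   57   67   75   78   83   81   81   84   83   80   80
```

```bash
python3 - <<'E'
from h import *
u=np.array([1,-.02,1])/2**.5
c=np.array([0.656,0.195,0.220])
print(proj("top",c),proj("scene",c))
for s in (.02,.03,.035,.04): print(s,proj("top",c)-proj("top",c-s*u),proj("scene",c)-proj("scene",c-s*u))
E
```

```text
[248.1066 155.1262] [348.4682 302.8625]
0.02 [-0.6673 -8.3071] [-3.4426  2.5684]
0.03 [ -0.9967 -12.4075] [-5.1209  3.8205]
0.035 [ -1.1603 -14.4445] [-5.9495  4.4388]
0.04 [ -1.3232 -16.4729] [-6.7714  5.0519]
```

The clip fin's upper edge is at row 151.7 and the sash fin's at 165.0 in the top view. The 13.3 px gap is about 32 mm along the slope. I'll push 27 mm and look again.

```bash
python3 -m creep '[[0.004,0,0.004,0],[0.004,0,0.004,0],[0.004,0,0.004,0],[0.004,0,0.004,0],[0.002,0,0.002,0],[0.001,0,0.001,0],[0,0,0,0]]'
python3 - <<'E'
from h import *
crop("top",225,120,410,265,4,"a3");crop("scene",300,260,380,340,7,"b3"); o=bot.get_obs();print(o["tool_pos"],o["ft_force"])
a=np.load("pics/a3.npy").astype(int).sum(2)//3
for r in range(143,166): print(r,*["%4d"%v for v in a[r,238:260]])
E
```

```text
clock: 5.85
tool_pos: [0.6276, 0.0451, 0.1957]
ee_rot: [-2.214, 0.009, 2.227]
ft_force: [-5.1, -3.3, 2.8]
finger_gap: 0.0004
[0.6276 0.045  0.1958] [-5.3185 -2.6976  2.6141]
143   53   54   58   61   60   53   56   54   45   45   42   42   38   26    0   16   39   72  113  135  144  144
144   22   28   28   30   23   29   29   24   19   31   37   44   39   23   19   14   34   73  111  135  144  143
145   14   12   11   17   19   12   17   13   17   20   35   45   38   26    8   17   31   69  107  134  141  143
146   16   20   20   17   19   18   21   21   15   27   33   43   45   20   19   18   28   70  107  135  142  144
147   12   21   15   16   27   17   19   15   17   17   35   44   33   30   15   17   26   63  107  133  140  140
148   12   26   20   17   19   17   14   15   15   23   34   41   32   18   16   15   25   59  101  128  134  134
149   19   24   16   19   23   19   13   11   26   34   39   40   28   17   10    8   29   56   80  101  108  106
150   19    9   16   24   17   24   23   29   39   55   50   39   27   23   20    9   24   38   52   63   63   61
151    6   18 
[... 995 characters left out ...]
1  168  165  167
160  127  120  110  100   98  103  106   99   95   92  100  113  120  131  143  152  154  160  162  163  162  167
161  129  124  122  109  105  108  111  107   98   98   97   99  105  119  127  138  138  141  147  148  149  148
162  130  124  133  125  114  116  115  114  110  101   91   73   82   95  113  119  116  114  120  124  122  123
163  126  132  133  132  125  117  119  115  115  110   81   66   66   87  102  101   99   90   91   93   93   91
164  130  131  134  139  131  123  120  119  115  106   85   62   58   80   98   97   88   75   76   67   72   73
165  133  132  138  143  138  132  122  120  114  101   86   63   51   77   95   94   87   75   74   69   65   69
```

View pics/b3.png

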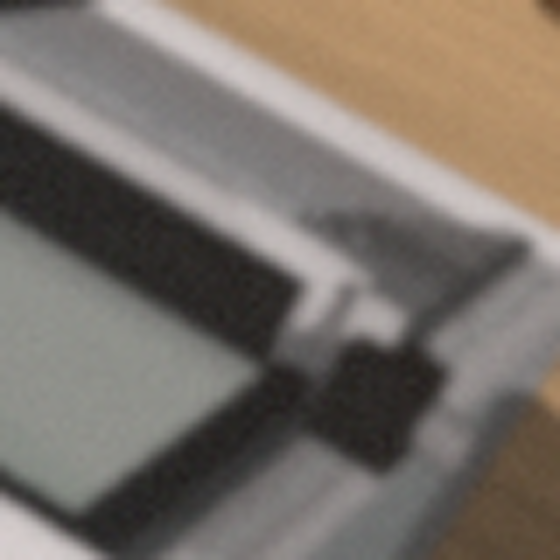

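```bash
python3 - <<'E'
import cv2,numpy as np
s0=np.load("pics/scene0.npy")[:,:,::-1];s3=np.load("pics/b3.npy");t3=np.load("pics/a3.npy");t0=np.load("pics/top0.npy")[:,:,::-1]
def e(a,x0,y0):
    z=cv2.resize(a[y0:y0+30,x0:x0+30],(390,390),interpolation=cv2.INTER_CUBIC)
    z=cv2.convertScaleAbs(z,alpha=1.3)
    for i in range(0,30,5): cv2.putText(z,str(x0+i),(i*13,8),0,.3,(0,255,255));cv2.putText(z,str(y0+i),(0,i*13+8),0,.3,(0,255,255))
    return z
cv2.imwrite("pics/z3.png",cv2.resize(np.vstack([np.hstack([e(s0,335,285),e(s3,335,285)]),np.hstack([e(t0,235,140),e(t3,235,140)])]),(600,600)))
E
```

```text
(no output)
```

View pics/z3.png

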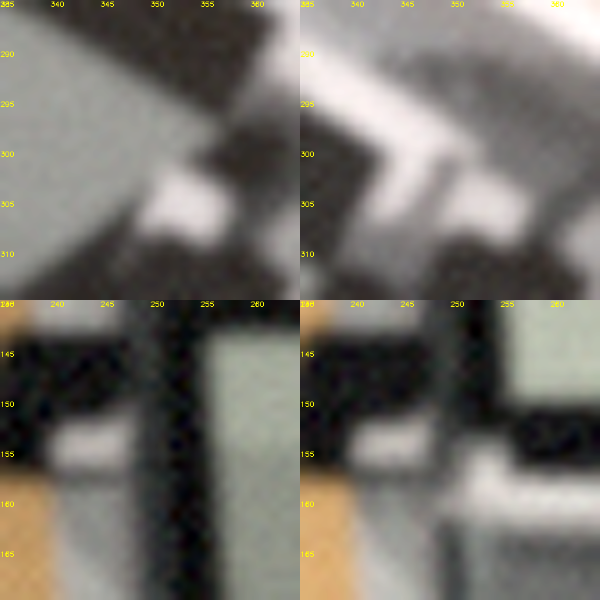

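```bash
python3 - <<'E'
from h import *
c=np.array([0.652,0.195,0.226]);w=.01
ax={"up":np.array([1,-.02,1])/2**.5,"out":np.array([-1,.02,1])/2**.5,"yl":np.array([.02,1,0])}
for k,v in ax.items(): print(k,"top",proj("top",c+w*v)-proj("top",c),"scene",proj("scene",c+w*v)-proj("scene",c))
# clip fin blob centroids
for n,x0,y0,x1,y1,f in(("top",238,150,249,157,"top0"),("scene",345,299,360,311,"scene0")):
    im=np.load(f"pics/{f}.npy").astype(int)[y0:y1,x0:x1].mean(2)
    m=(im>100).astype(np.uint8);n2,l,st,ce=cv2.connectedComponentsWithStats(m)
    for i in range(1,n2):print(n,ce[i]+[x0,y0],st[i])
E
```

```text
up top [-0.3414 -4.2246] scene [-1.7611  1.2965]
out top [-0.5387  2.2139] scene [ 2.1238 -4.3827]
yl top [-4.6976 -0.0216] scene [4.4663 2.6244]
top [243.9615 154.2692] [ 3  2  7  5 26]
scene [350.8438 303.2396] [ 0  0 13 10 96]
```

```bash
python3 - <<'E'
from h import *
from scipy.ndimage import map_coordinates
s0=np.load("pics/scene0.npy").mean(2);s3=np.load("pics/b3.npy").mean(2);t0=np.load("pics/top0.npy").mean(2);t3=np.load("pics/a3.npy").mean(2)
yd=np.array([4.4663,2.6244]);yd/=np.hypot(*yd);pn=np.array([-yd[1],yd[0]])
def prof(im,c,half):
    ks=np.arange(-10,10.01,.5);a=np.arange(-half,half+.1,.5)
    P=np.array([[np.array(c)+k*pn+b*yd for b in a] for k in ks])
    return ks,map_coordinates(im,[P[...,1],P[...,0]],order=1).mean(1)
for nm,im,c,h in(("clip scene0",s0,(352.5,305),1.5),("clip scene3",s3,(352.5,305),1.5),("lip scene3",s3,(335,294),3)):
    k,p=prof(im,c,h);print(nm,"c.pn",np.dot(c,pn));print(np.c_[k,p].round(1)[::1].tolist())
print("top lip", t3[150:168,262:285].mean(1).round(0))
E
```

```text
clip scene0 c.pn 84.38161974977677
[[-10.0, 56.6], [-9.5, 56.5], [-9.0, 58.3], [-8.5, 62.5], [-8.0, 65.9], [-7.5, 67.9], [-7.0, 67.8], [-6.5, 66.3], [-6.0, 64.4], [-5.5, 64.3], [-5.0, 68.7], [-4.5, 78.3], [-4.0, 92.2], [-3.5, 110.4], [-3.0, 128.6], [-2.5, 143.8], [-2.0, 155.8], [-1.5, 163.3], [-1.0, 167.2], [-0.5, 168.6], [0.0, 167.9], [0.5, 166.2], [1.0, 161.1], [1.5, 152.4], [2.0, 139.4], [2.5, 123.1], [3.0, 106.1], [3.5, 88.6], [4.0, 73.5], [4.5, 62.2], [5.0, 53.0], [5.5, 47.0], [6.0, 44.3], [6.5, 43.6], [7.0, 43.7], [7.5, 43.4], [8.0, 41.7], [8.5, 40.4], [9.0, 40.0], [9.5, 39.1], [10.0, 37.9]]
clip scene3 c.pn 84.38161974977677
[[-10.0, 76.4], [-9.5, 78.3], [-9.0, 81.2], [-8.5, 84.1], [-8.0, 86.5], [-7.5, 87.9], [-7.0, 89.2], [-6.5, 90.4], [-6.0, 90.8], [-5.5, 92.0], [-5.0, 95.0], [-4.5, 100.1], [-4.0, 108.7], [-3.5, 120.5], [-3.0, 132.8], [-2.5, 144.5], [-2.0, 154.6], [-1.5, 161.2], [-1.0, 165.2], [-0.5, 167.2], [0.0, 167.6], [0.5, 166.0], [1.0, 161.0], [1.5, 152.7], [2.0, 140.2], [2.5, 124.6], [3.0, 108.4], [3.5, 92.2], [4.0, 78.3], [4.5, 67.9], [5.0, 59.9], [5.5, 54.3], [6.0, 50.5], [6.5, 48.9], [7.0, 49.0], [7.5, 49.4], [8.0, 49.8], [8.5, 50.5], [9.0, 50.4], [9.5, 50.0], [10.0, 48.8]]
lip scene3 c.pn 83.76344864838778
[[-10.0, 124.3], [-9.5, 124.7], [-9.0, 125.7], [-8.5, 128.4], [-8.0, 132.0], [-7.5, 135.4], [-7.0, 138.1], [-6.5, 141.4], [-6.0, 146.7], [-5.5, 153.7], [-5.0, 161.6], [-4.5, 169.8], [-4.0, 176.7], [-3.5, 181.1], [-3.0, 183.3], [-2.5, 183.4], [-2.0, 182.3], [-1.5, 179.6], [-1.0, 173.5], [-0.5, 162.6], [0.0, 146.1], [0.5, 125.3], [1.0, 101.8], [1.5, 79.0], [2.0, 61.3], [2.5, 49.8], [3.0, 43.2], [3.5, 40.3], [4.0, 39.7], [4.5, 39.3], [5.0, 38.6], [5.5, 38.8], [6.0, 39.4], [6.5, 40.1], [7.0, 40.6], [7.5, 40.2], [8.0, 39.9], [8.5, 39.8], [9.0, 40.3], [9.5, 40.8], [10.0, 40.3]]
top lip [ 68.  30.  17.  19.  17.  21.  37.  78. 123. 150. 148. 131. 114.  93.
  76.  69.  69.  71.]
```

Comparing the bright lip band with the clip fin in both views gives about 11 mm still to go. The sash fin's inner tab biases the simple edge comparison, so I don't rely on that. I'll push 10 mm, back off and look without the arm in the way.

```bash
python3 -m creep '[[0.002,0,0.002,0],[0.002,0,0.002,0],[0.002,0,0.002,0],[0.001,0,0.001,0],[0,0,0,0],[0,0,0,0]]'
python3 -m creep '[[-0.01,0,-0.004,0],[-0.03,0,-0.01,0],[-0.04,0,0,0],[-0.03,0,0,0],[0,0,0,0],[0,0,0,0]]'
python3 - <<'E'
from h import *
crop("top",225,120,410,265,4,"a4");crop("scene",300,260,380,340,7,"b4")
s0=np.load("pics/b4.npy");t0=np.load("pics/a4.npy")
def e(a,x0,y0):
    z=cv2.resize(a[y0:y0+30,x0:x0+30],(390,390),interpolation=cv2.INTER_CUBIC);z=cv2.convertScaleAbs(z,alpha=1.3)
    for i in range(0,30,5): cv2.putText(z,str(x0+i),(i*13,8),0,.3,(0,255,255));cv2.putText(z,str(y0+i),(0,i*13+8),0,.3,(0,255,255))
    return z
cv2.imwrite("pics/z4.png",np.hstack([e(s0,335,285),e(t0,235,140)]))
t=t0.mean(2)
for nm,c0,c1 in(("clip",241,246),("L",257,265),("262",262,285),("300",300,330),("R",345,365)):print(nm,t[145:165,c0:c1].mean(1).round(0).astype(int))
E
```

```text
clock: 6.55
tool_pos: [0.6346, 0.0449, 0.2027]
ee_rot: [-2.214, 0.009, 2.227]
ft_force: [-5.7, -2.1, 3.3]
finger_gap: -0.0002
clock: 7.15
tool_pos: [0.5268, 0.0467, 0.1897]
ee_rot: [-2.222, 0.004, 2.218]
ft_force: [0.4, 0.1, -0.2]
finger_gap: -0.0002
clip [ 20  14  19  16  15  21  48  86 119 133 122  95  70  76  90  96  98 100
 103 108]
L [102  61  26  20  17  18  22  48  97 139 163 160 141 117  95  83  81  81
  82  82]
262 [104  60  26  18  16  17  19  46  93 138 162 161 143 121  97  82  80  79
  79  79]
300 [108  68  31  21  24  26  31  43  69  96 109 104  93  83  76  73  74  74
  76  76]
R [114  76  38  21  18  19  20  29  68 121 158 168 161 146 120  86  66  64
  65  65]
```

View pics/z4.png

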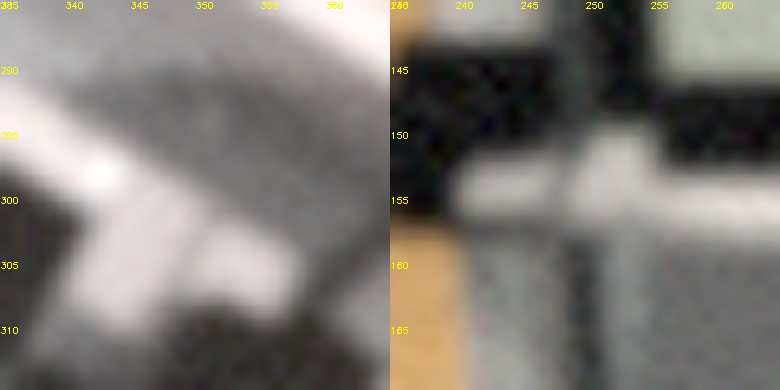

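The window now stands within about 2 mm of the mark: clip fin upper edge at row 151.7, lip band upper edge at row 152.8 (top view), fins side by side in the scene view. The finger has been let go. Next is the large grey box's button at about (0.426, 0.333).

```bash
python3 -m creep '[[-0.02,0.0,0.01,0],[-0.013,0.045,0,0],[-0.013,0.045,0,0],[-0.013,0.045,0,0],[-0.013,0.045,0,0],[-0.013,0.045,0,0],[-0.013,0.045,0,0],[-0.003,0.016,0,0]]'
python3 -m creep '[[0,0,-0.04,0],[0,0,-0.04,0],[0,0,-0.03,0],[0,0,-0.02,0],[0,0,0,0],[0,0,0,0]]'
python3 - <<'E'
from h import *
crop("scene",390,220,490,330,5,"b5");print(bot.get_obs()["tool_pos"])
E
```

```text
clock: 8.05
tool_pos: [0.4239, 0.3389, 0.1997]
ee_rot: [-2.22, -0.008, 2.221]
ft_force: [-0.3, 0.9, -0.5]
finger_gap: 0.0002
clock: 8.65
tool_pos: [0.4264, 0.3335, 0.0694]
ee_rot: [-2.219, 0.004, 2.219]
ft_force: [0.1, -0.2, -0.3]
finger_gap: 0.0001
[0.4268 0.3337 0.0702]
```

View pics/b5.png

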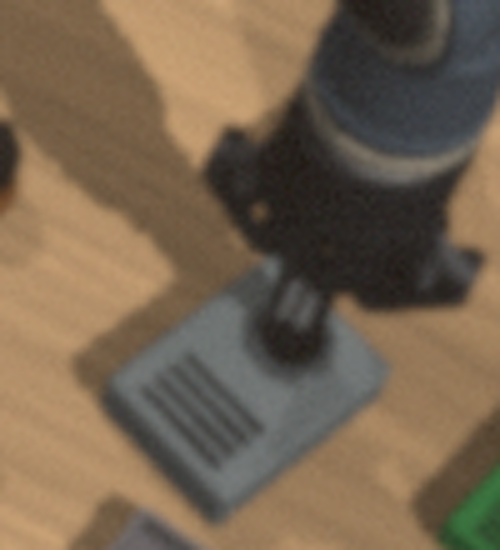

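The fingertips stand just above the black button of the large grey box (crop 290,345), centred on it. Pressing now.

```bash
python3 -m creep '[[0,0,-0.01,0],[0,0,-0.01,0],[0,0,-0.003,0],[0,0,-0.002,0],[0,0,0,0]]'
```

```text
clock: 9.2
tool_pos: [0.4261, 0.3326, 0.0446]
ee_rot: [-2.22, 0.005, 2.219]
ft_force: [0.7, -1.2, 3.5]
finger_gap: -0.0001
```

```bash
python3 -m creep '[[0,0,-0.001,0],[0,0,-0.001,0],[0,0,0,0],[0,0,0,0]]'
```

```text
clock: 9.6
tool_pos: [0.4261, 0.3326, 0.0431]
ee_rot: [-2.22, 0.005, 2.218]
ft_force: [-0.1, -2.0, 8.4]
finger_gap: 0.0003
```

```bash
python3 -m creep '[[0,0,-0.001,0],[0,0,0,0],[0,0,0,0]]'; python3 -m creep '[[0,0,0.02,0],[0,0,0.04,0],[0,0,0.04,0],[0,-0.02,0.04,0],[0.0,-0.03,0,0],[0,0,0,0],[0,0,0,0]]'
python3 - <<'E'
from h import *
im=vision.read_camera("top");cv2.imwrite("pics/t6.png",im[:,:,::-1]);t=im.mean(2);crop("scene",235,210,495,380,3,"b6")
for nm,c0,c1 in(("clip",241,246),("L",257,265)):print(nm,t[145:165,c0:c1].mean(1).round(0).astype(int))
E
```

```text
clock: 9.9
tool_pos: [0.4261, 0.3326, 0.0429]
ee_rot: [-2.221, 0.006, 2.218]
ft_force: [-2.6, -3.6, 16.7]
finger_gap: 0.0
clock: 10.6
tool_pos: [0.4255, 0.2819, 0.181]
ee_rot: [-2.218, 0.007, 2.219]
ft_force: [0.2, 0.1, -0.5]
finger_gap: -0.0002
clip [ 16  20  17  22  19  20  49  91 130 146 139 112  84  89 109 116 116 118
 119 121]
L [102  60  27  18  20  17  22  49  96 141 163 163 145 123  98  82  81  82
  81  81]
```

View pics/t6.png

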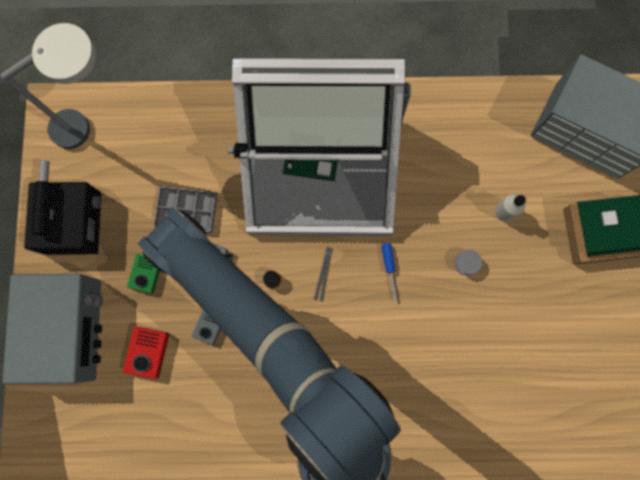

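View pics/b6.png

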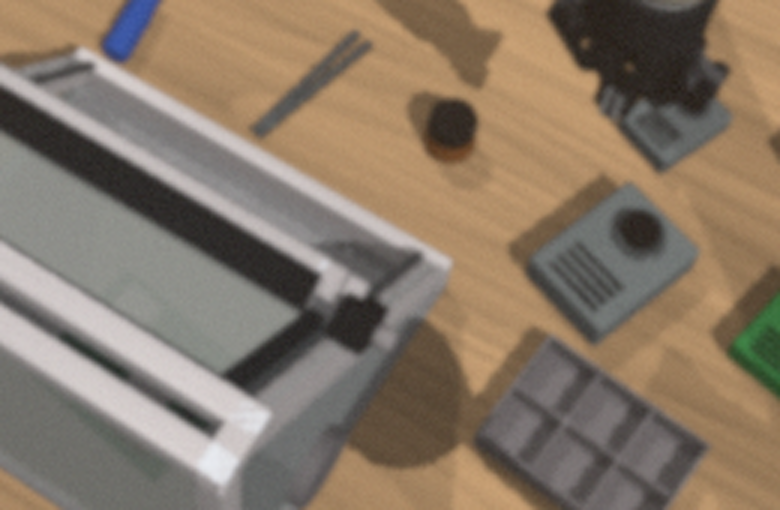

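The button is up again and the loose things are where they were. The window edge is still at row 152.8 against the clip at 151.7, and the arm is clear.

```bash
python3 -c "
from station import bot
print(bot.sign_off())"
```

```text
the job is handed in; nothing more can be done
None
```

I pushed the window up to the height clip, pressed and released the fan button, and handed the job in at about 10.7 s. No verdict was reported.

- **Window:** I pushed with the shut fingertips on the lower front edge of the lip, at about 5–6 N, up the 45° slope, then backed off. The tool only points straight down, so the push met the lip's lower edge rather than the flat of its underside. The lip was never pinched.
- **Fin alignment:** The last top view puts the window about 1 px, roughly 2–3 mm, short of the mark, against a tolerance of 8 mm. An earlier edge-only comparison disagreed: it gave about 5 mm still to go where the two views together gave 11 mm. I used the 11 mm and pushed 10 mm. The last view agrees with that.
- **Fan button:** I pressed the button on the large grey box until it bottomed at tip height 0.043 m, where the force rose to 16.7 N, and then released it. The last pictures show it up again.
- **Everything else:** By eye, the clip and the loose things had not moved in the last pictures. I did not measure them to the millimetre. The arm was clear, with a wrist reading of about 0.5 N, which is noise.

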